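# Hang the L-shaped load arm level on the test stand

### The job

Take the L-shaped aluminium plate out of its rack and hang it on the test stand's pin by the one hole from which it hangs level, leg down, with the plate in the pin's narrow neck behind the head; then let go and let it come to rest. The pin's height is not known beforehand, so feel your way on gently and never force the plate or the gripper against the stand, and leave the other things on the table alone.

Things in the scene. Friction and masses are not known exactly. Their poses are not given: they have to be found in the camera images.
- plate_mid (a point): Centre of the bar of the L-plate: flat, uniform 8 mm aluminium, about 0.38 kg, standing in a grey rack, bar on top, leg down. x: through the thickness, y: along the bar towards the leg's end, z up. Bar: y -85 to +85 mm, z -31 to +31. Leg, below the bar: y +25 to +85, down to z -156. It hangs level only by the hole straight above its centre of mass. Its top edge is free for fingers.
- hole1 (a point): Hole 1 of five alike in the L-plate, round, 15 mm, through the bar; the point is its centre, half-way through the thickness, y -54 mm from plate_mid, 7 mm below it, 38 mm below the top edge; axes as plate_mid.
- hole2 (a point): Hole 2 of five alike in the L-plate, round, 15 mm, through the bar; the point is its centre, half-way through the thickness, y -28 mm from plate_mid, 7 mm below it, 38 mm below the top edge; axes as plate_mid.
- hole3 (a point): Hole 3 of five alike in the L-plate, round, 15 mm, through the bar; the point is its centre, half-way through the thickness, y -2 mm from plate_mid, 7 mm below it, 38 mm below the top edge; axes as plate_mid.
- hole4 (a point): Hole 4 of five alike in the L-plate, round, 15 mm, through the bar; the point is its centre, half-way through the thickness, y +24 mm from plate_mid, 7 mm below it, 38 mm below the top edge; axes as plate_mid.
- hole5 (a point): Hole 5 of five alike in the L-plate, round, 15 mm, through the bar; the point is its centre, half-way through the thickness, y +50 mm from plate_mid, 7 mm below it, 38 mm below the top edge; axes as plate_mid.
- stand: Test stand, fixed and rigid: dark steel base 160 x 140 x 12 mm, 30 mm square column, top 290 mm above the table. Origin: foot of the column's centre line, at table height; z up. A grey carriage on the column (46 x 46, 40 mm high) carries a level steel pin pointing along the stand's -x, in its plane y = 0. Its clamped height changes each time and is not reported.
- neck_foot (a point): Point at table height below the middle of the pin's neck; axes as the stand. The pin's axis is 205 to 265 mm above it: see it or feel for it. Along the pin, from the column's centre: rod 18 mm thick to 75 mm, ending in a shoulder; neck 7 mm thick, 75 to 91 mm (the plate hangs here); head 12 mm thick, 91 to 101.5; edge chamfered to 10 mm thick at 103, the tip, which faces -x.
- rack: Grey plastic rack that holds the L-plate, fixed; base 120 x 230 x 10 mm, origin at the centre of its underside, y along the plate. The leg stands in a 12 mm wide slot, 53 mm deep, between cheeks 65 mm high; the bar's free end rests in a 16 mm deep notch on a post (y -84 to -48) up to 153 mm. All open upwards: the plate lifts straight up.
- weight_a: Bystander, not to be disturbed: larger brass knobbed weight, 40 mm across, 56 mm high; origin at its underside, on the table.
- weight_b: Bystander, not to be disturbed: smaller brass knobbed weight, 30 mm across, 43 mm high; origin at its underside, on the table.
- beaker: Bystander, not to be disturbed: white open plastic cup, 70 mm across the rim, 55 mm high; origin at its underside, on the table.
- driver: Bystander, not to be disturbed: screwdriver lying down, 190 mm long; origin under its middle, on the table.
- flask: Bystander, not to be disturbed: dark closed bottle, 60 mm across, 150 mm high; origin at its underside, on the table.
- spray: Bystander, not to be disturbed: blue closed can, 52 mm across, 150 mm high; origin at its underside, on the table.
- strip: Bystander, not to be disturbed: flat straight aluminium strip lying down, 150 x 30 x 6 mm, three small 9 mm holes; origin at its underside, on the table.

How it is judged:
By the outcome, as a careful person would: the job done as asked, in the order asked, and still so for the second after the job is handed in, with the robot touching nothing.
It also fails if it takes over 67 s, if anything falls off the work surface, if the arm or the gripper's body presses on something with over 40 N, if the wrist force passes 120 N, or if a joint passes its speed limit or range.

### The arm

A 6-joint arm with a two-finger parallel gripper is mounted at the origin on the work surface. World frame = base frame: x ahead of the robot, y to its left, z up, the work surface at z = 0. Lengths are in m, angles in rad, forces in N, time in s.
With the tool pointing down it reaches from about 0.35 to 0.725 m from the base axis. Payload 6 kg.
Tool frame: the origin (TCP) lies between the finger pads; the fingertips stand 25 mm ahead of it and the grasp point (between the pads) lies 6 mm ahead of it (ctrl.finger_overhang is the distance from the TCP to the fingertips, in m); z points along the fingers, y is the line along which they close (so a half turn about z gives the same grasp; the last joint's range is limited). The gripper opens to 85 mm and grips with 20 to 120 N. Pads are 22 mm wide; open, the fingers measure 114 mm over their backs; the gripper's body (76 mm by 85 mm) begins 54 mm behind the grasp point. The pads swing forward as they close: fully open they stand 13 mm farther back than shut.
Start: joints at [-0.879, 0.04, 0.085, 0, -1.615, -0.334], TCP at [0.21, -0.562, 0.256] pointing down, gripper open.
Joint ranges: [-2.56, 2.56], [-1.29, 2.01], [-1.08, 1.49], [-3.29, 1.98], [-2.81, -0.18], [-2.99, 2.99]. Speed limits (rad/s): [2.57, 2.57, 3.01, 3.14, 3.14, 3.14].

### API

Orientations are given as a unit quaternion [w, x, y, z].
In Python, from workcell import ctrl gives the robot as it stands.
- The arm moves only by the tool step_arm, never from a script. Its argument "moves" is a list of rows, each an object with "turn": the turn, a rotation vector about the world's x, y, z in rad, a list of three; "dp": the shift along the world's x, y, z in mm, a list of three; "jaw": the finger opening in mm, from 0 to 85.4. In form: [{"turn": [wx, wy, wz], "dp": [dx, dy, dz], "jaw": jaw}, ...]. A call has exactly 8 rows; each row is the pose to reach, as a shift and turn from the pose commanded when the call began; what a row does not reach only later rows make up. A row lasts 1/8 s, in which the tool goes at most 62.5 mm and 10.7 degrees, less where a joint would pass 70% of its speed; a pose out of reach is approached as far as the arm can. A call with a gripper value outside its range is refused whole. The fingers move at their own pace and stop on an object; the grip force is fixed at half the most. Time passes only in rows, so rows that repeat a pose let the fingers close, or fill a call up. It gives the time, the measured TCP pose, the force, the opening and the grip force at its end, in the units of the state.
- ctrl.read_state(): the state, without advancing time (a new reading comes with each control period).
- ctrl.camera(name): name is "scene" or "top"; returns a dict with "pixels" (420x560x3 uint8, blue, green, red), "z_map" (420x560 float32, m along the optical axis (not along the pixel's ray), 0 where there is no reading), "fov_y" (degrees; the focal length in pixels is half the picture's height over the tangent of half this angle, whatever the lens; pixels are square), "cx", "cy" (the principal point, pixels), "cam_to_world" (4x4, takes a point from camera to world coordinates). Camera axes: x right, y down, z forward; pixel columns grow to the right and rows downward; lengths in m; the calibration is good to about 2 mm. A picture is of the moment at which its call begins.
- ctrl.sign_off(): hands the job in; it is judged then, once.
The state is a dict: "t": time; "joint_positions": joint angles; "joint_velocities": joint speeds; "tau": joint torques, N m; "tcp_pos": TCP position; "tcp_rot": TCP orientation; "force": force on the tool from outside, world axes, zero at the start; "wrist_torque": the same for the moment, N m; "grip_width": finger opening in m; "finger_force": force on a finger pad.
Only numpy, scipy, OpenCV 4.12 (cv2) and the standard library are available. Lean on these libraries where they do the work, as an engineer would, in place of code of your own. Each camera call takes 0.05 s, during which the arm holds its last target. There are 200 camera calls.

## Working session

There is one attempt and no reset: what is moved stays moved. The work goes in short steps, Python scripts to look and compute and a tool call to move; the robot and the scene stay as the last step left them, time stands still between calls to the robot, and variables do not carry over. Pictures are saved under pics/ and viewed, at most 10 in all, crops included, and the job is handed in when it is done.

Besides the shell and the picture viewer there is one more tool, called after "Emit:" in YAML: its name, and indented under it one key for each argument. step_arm: Moves the arm, as the interface text tells. Its arguments: {"type":"object","properties":{"moves":{"type":"array"}},"required":["moves"]}

```bash
mkdir -p pics; ls; cat > h.py <<'E'
import numpy as np, cv2
from workcell import ctrl
def cam(n):
    c=ctrl.camera(n); p=c["pixels"]; z=c["z_map"]; H,W=z.shape
    f=H/2/np.tan(np.radians(c["fov_y"])/2); T=np.array(c["cam_to_world"])
    v,u=np.mgrid[:H,:W]
    P=np.stack([(u-c["cx"])/f*z,(v-c["cy"])/f*z,z],-1)@T[:3,:3].T+T[:3,3]
    P[z==0]=np.nan
    return p,P,T,f,c
E
python3 - <<'E'
from h import *
d={}
for n in("scene","top"):
    p,P,T,f,c=cam(n); cv2.imwrite(f"pics/{n}0.png",p); print(n,T.round(3).tolist(),f,c["cx"],c["cy"]); d[n]=p;d[n+"P"]=P
np.savez("v0.npz",**d)
s=ctrl.read_state();print(s["t"],s["force"],s["tcp_rot"],s["grip_width"])
E
```

```text
pics
scene [[-0.556, 0.616, -0.558, 1.241], [0.831, 0.424, -0.359, 0.385], [0.015, -0.663, -0.748, 1.025], [0.0, 0.0, 0.0, 1.0]] 458.49497858037626 279.2128562613243 201.05421778755178
top [[0.001, -0.993, 0.12, 0.44], [-1.0, -0.0, 0.006, -0.055], [-0.006, -0.12, -0.993, 1.142], [0.0, 0.0, 0.0, 1.0]] 484.9784265810355 275.20980438907554 210.06912752081172
0.1 [-0.92644815  0.02968006 -0.71178538] [-2.09953920e-04 -1.77967240e-01  9.84036066e-01  7.99284843e-04] 0.08560598358849415
```

View pics/scene0.png

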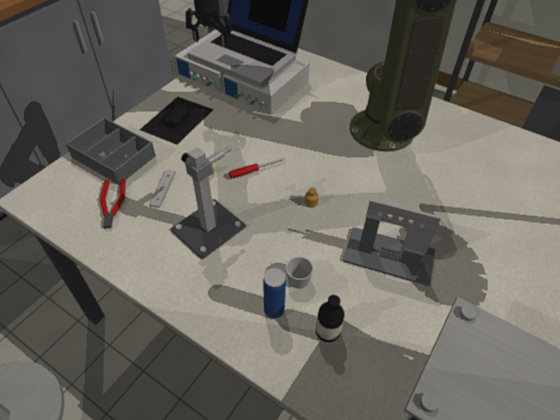

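View pics/top0.png

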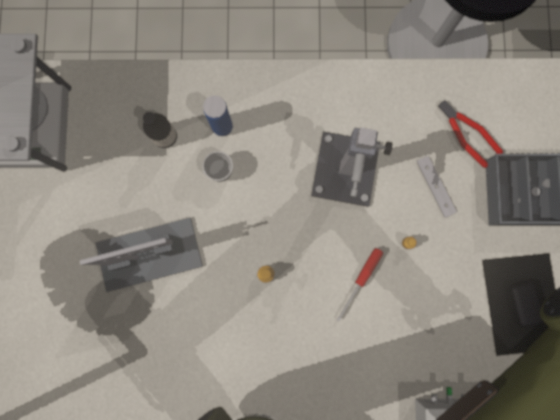

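The scene view shows the rack and plate at about (400,235) and the stand at (205,190). In the top view the plate's top edge runs from (82,262) to (165,241), the stand is at (350,165), and its pin points down the image to about (357,190), towards -x.

```bash
python3 - <<'E'
from h import *
d=np.load("v0.npz"); 
a=d["scene"][190:290,330:460]; b=d["scene"][135:260,160:250]; c=d["top"][120:215,305:400]; e=d["top"][215:300,70:210]
r=lambda q:cv2.resize(q,(400,300),interpolation=cv2.INTER_CUBIC)
cv2.imwrite("pics/c1.png",np.vstack([np.hstack([r(a),r(b)]),np.hstack([r(c),r(e)])]))
P=d["topP"]
# plate top edge from top cam
m=np.zeros(P.shape[:2],bool); m[215:300,70:210]=1
Q=P[m&(P[...,2]>.17)]; print("topedge",len(Q),Q[:,2].min(),np.percentile(Q[:,2],[5,50,90,99]))
E1=Q[Q[:,2]>np.percentile(Q[:,2],50)-.008]
(cx,cy),(w,h),an=cv2.minAreaRect((E1[:,:2]*1000).astype(np.float32)); print("rect",cx,cy,w,h,an)
S=d["sceneP"];Q=S[190:290,330:460].reshape(-1,3);Q=Q[(Q[:,2]>.10)&(Q[:,2]<.25)]
for _ in range(4):
    n=Q[:,:2].mean(0);u=np.linalg.svd(Q[:,:2]-n,full_matrices=False)[2];r_=(Q[:,:2]-n)@u[1];Q=Q[abs(r_)<max(.003,1.5*np.std(r_))]
print("face",n,u[0],len(Q),np.std(r_),((Q[:,:2]-n)@u[0]).min(),((Q[:,:2]-n)@u[0]).max(),np.percentile(Q[:,2],[1,99]))
# rack base
Q=P[215:300,70:210].reshape(-1,3);Q=Q[(Q[:,2]>.006)&(Q[:,2]<.02)];print("rackbase",cv2.minAreaRect((Q[:,:2]*1000).astype(np.float32)))
# stand
Z=P[120:215,305:400]
print((Z[::4,::4,2]*1000).round().astype(int).tolist() if 0 else "")
for lo,hi in((.006,.02),(.28,.3),(.2,.278)):
    Q=Z.reshape(-1,3);Q=Q[(Q[:,2]>lo)&(Q[:,2]<hi)];print(lo,len(Q),cv2.minAreaRect((Q[:,:2]*1000).astype(np.float32)),np.median(Q[:,2]))
np.set_printoptions(linewidth=250)
print((P[120:200:3,340:400:3,2]*1000).round())
E
```

```text
topedge 519 0.17004076404336244 [0.1749643  0.19865318 0.20144615 0.20303298]
rect 473.2082824707031 246.666259765625 8.501178741455078 170.16371154785156 14.857145309448242
face [0.47396711 0.26187708] [-0.25660616  0.96651605] 1342 0.0013130687831840267 -0.0974852417035277 0.07243776633384587 [0.10202878 0.19998949]
rackbase ((465.6293029785156, 275.27392578125), (178.5464630126953, 306.227294921875), 2.3888039588928223)

0.006 2835 ((679.53076171875, -229.65524291992188), (216.66363525390625, 223.09503173828125), 89.96775817871094) 0.012320655414163051
0.28 302 ((676.1223754882812, -215.1692657470703), (30.609256744384766, 30.48858642578125), 80.03099822998047) 0.2900779868994385
0.2 910 ((633.4815063476562, -223.29949951171875), (78.37779235839844, 124.89237976074219), 79.41326904296875) 0.24988715921933624
[[ -1.   1.   3.  -0.   5.   1.  -1.   1.  -2.   1.  -3.   3.  -1.  -0.  -6.   3.  -2.   2.   1.   1.]
 [  2.  -2.   2.  -0.   1.   1.  -4.   1.  -2.   0.   3.  -0.  -1.   0.  -0.   4.   3.  -1.   0.   1.]
 [ -1.  -1.  -1.  -4.   0.  nan   3.  -4.  -4.   1.   4.   1.  -2.   2.
[... 1804 characters left out ...]
 244. 252. 251. 244.  15.  11.  15.  13.  -1.  -1.   1.   6.  -1.  -0.  -1.  -3.]
 [ 12.   9.  14.  13.  14. 245.  11.  18.   8.  12.  11.  12.  -0.  -3.  -4.   1.  -3.  -0.  -3.   0.]
 [ 13.  13.  12.  13.  16. 245.  13.  14.  13.  11.  14.  -3.   1.  -2.  -2.   3.   2.   2.  -2.   0.]
 [ 11.  10.  12.   9.  10. 245.  11.  14.  12.  16.  10.  -1.  -1.   0.  -2.  -0.  -1.   2.  -2.   2.]
 [ 12.  15.  14.  11. 245. 246.  11.  14.  14.  11.  12.   3.   5.  -0.  -1.   0.   2.  -2.  -0.  -4.]
 [  9.  14.  10.  16. 246. 246.  13.  13.  18.  15.   9.   3.   1.   0.   4.  -4.   0.  -2.  -6.   2.]
 [ 12.  13.   8.  14.  11.  11.  15.  17.  18.  20.  16.   2.  -4.   2.   2.   2.   0.   1.   3.   2.]]
```

View pics/c1.png

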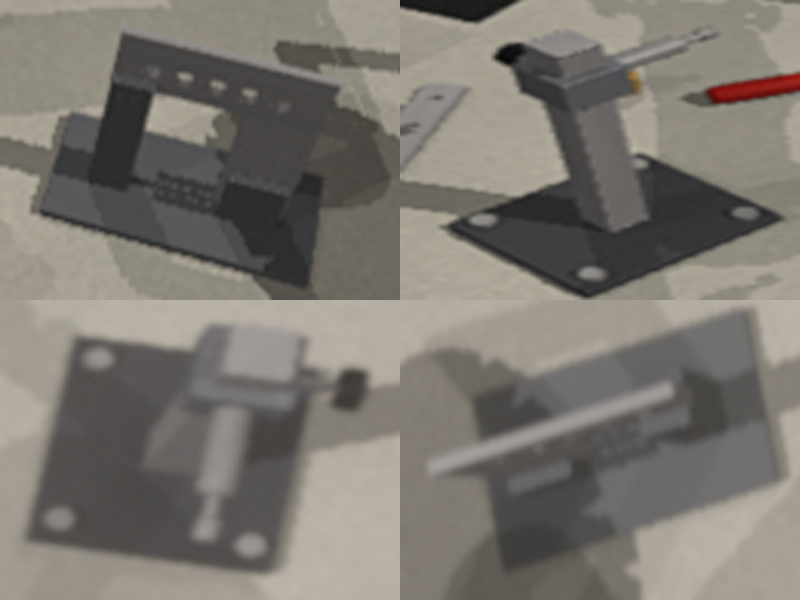

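The bar and leg are clear: the leg is on the +y side, with the plate at a yaw of about 14.9°. The stand's yaw is about -10°, and its pin axis is at about z = 0.24. The centre of mass is at y = +24.1 mm, so hole 4 is the one. I'm starting to move.

Emit:
step_arm:
  moves:
    - {"turn": [0,0,0.09],"dp": [24,55,5],"jaw": 85}
    - {"turn": [0,0,0.18],"dp": [49,110,11],"jaw": 85}
    - {"turn": [0,0,0.28],"dp": [73,166,16],"jaw": 85}
    - {"turn": [0,0,0.37],"dp": [98,221,22],"jaw": 85}
    - {"turn": [0,0,0.46],"dp": [122,276,27],"jaw": 85}
    - {"turn": [0,0,0.56],"dp": [146,331,33],"jaw": 85}
    - {"turn": [0,0,0.65],"dp": [171,387,38],"jaw": 85}
    - {"turn": [0,0,0.75],"dp": [195,442,44],"jaw": 85}

```text
t: 1.1
tcp_pos: [0.4054, -0.1179, 0.3003]
tcp_rot: [0.0, -0.528, 0.85, 0.0]
force: [0.8, -1.7, 0.6]
grip_width: 0.0849
finger_force: 0.0
```

Emit:
step_arm:
  moves:
    - {"turn": [0,0,0.1],"dp": [9,56,-2],"jaw": 85}
    - {"turn": [0,0,0.21],"dp": [18,112,-4],"jaw": 85}
    - {"turn": [0,0,0.31],"dp": [27,168,-6],"jaw": 85}
    - {"turn": [0,0,0.41],"dp": [36,224,-8],"jaw": 85}
    - {"turn": [0,0,0.52],"dp": [45,280,-10],"jaw": 85}
    - {"turn": [0,0,0.62],"dp": [53,335,-12],"jaw": 70}
    - {"turn": [0,0,0.723],"dp": [62,391,-15],"jaw": 50}
    - {"turn": [0,0,0.723],"dp": [62,391,-15],"jaw": 50}

```text
t: 2.1
tcp_pos: [0.4666, 0.2739, 0.2823]
tcp_rot: [0.003, 0.794, -0.608, -0.001]
force: [0.3, -0.5, 0.8]
grip_width: 0.0501
finger_force: 0.0
```

```bash
python3 - <<'E'
from h import *
from scipy.spatial.transform import Rotation as R
s=ctrl.read_state();q=s["tcp_rot"];M=R.from_quat([q[1],q[2],q[3],q[0]]).as_matrix()
print(s["t"],s["tcp_pos"],M.round(4).tolist(),s["joint_positions"],ctrl.finger_overhang,s["grip_width"],s["force"],"yaw y",np.degrees(np.arctan2(M[1,1],M[0,1])))
# pin from v0 top cam, stand frame
d=np.load("v0.npz");Z=d["topP"][120:215,305:400].reshape(-1,3)
Q=Z[(Z[:,2]>.284)];(c,_,an)=cv2.minAreaRect((Q[:,:2]*1000).astype(np.float32));c=np.array(c)/1000;print("col",c,np.median(Q[:,2]))
Q=Z[(Z[:,2]>.237)&(Z[:,2]<.256)];dd=Q[:,:2]-c;Q=Q[(dd[:,0]<-.03)&(abs(dd[:,1])<.04)]
vx,vy,x0,y0=cv2.fitLine((Q[:,:2]*1000).astype(np.float32),cv2.DIST_HUBER,0,.01,.01).ravel()
if vx>0:vx,vy=-vx,-vy
print("pin dir",vx,vy,np.degrees(np.arctan2(-vy,-vx)),"pt",x0,y0)
n=np.array([vx,vy]);a=(Q[:,:2]-c)@n*1000;o=(Q[:,:2]-c)@np.array([-vy,vx])*1000
for lo in range(24,110,6):
    k=(a>=lo)&(a<lo+6)
    if k.sum(): print(lo,k.sum(),o[k].mean().round(1),np.percentile(o[k],[5,95]).round(1),np.percentile(Q[k,2]*1000,[50,80]).round(1))
print("tip",np.percentile(a,99.5))
E
```

```text
2.1 [0.4665622  0.27385105 0.28227335] [[0.2611, -0.9653, -0.0041], [-0.9653, -0.2611, -0.0032], [0.0021, 0.0048, -1.0]] [ 9.01741432e-01 -1.07900478e-01 -1.19491096e-02 -1.18490671e-03
 -1.67180174e+00 -6.37707832e-01] 0.025 0.05009324878244106 [ 0.26975561 -0.54383089  0.82276057] yaw y -164.8655953886069
col [ 0.67616339 -0.21519231] 0.2901669384994966
pin dir -0.981371 0.19212236 -11.076668 pt 611.80493 -202.38557
24 1 4.6 [4.6 4.6] [250.3 250.3]
30 25 0.5 [-7.3  8. ] [248.2 250.4]
36 28 -0.5 [-8.   6.9] [249.1 250.4]
42 29 -0.5 [-8.3  8.2] [248.  249.6]
48 32 -1.0 [-8.1  6.8] [248.1 249.6]
54 30 -0.4 [-8.1  8. ] [248.4 250.6]
60 31 -0.6 [-7.8  7.2] [247.7 249.8]
66 29 -0.2 [-7.9  8.4] [248.4 250.1]
72 28 -0.2 [-6.8  6.7] [245.7 249. ]
78 12 0.0 [-2.5  3. ] [244.2 244.9]
84 12 -0.2 [-2.7  2.6] [243.9 244.6]
90 17 0.2 [-5.1  5.3] [245.6 247.1]
96 21 -0.2 [-4.9  4.9] [245.9 247. ]
102 6 0.8 [-2.7  4.5] [243.6 244.7]
tip 102.76062796705284
```

Emit:
step_arm:
  moves:
    - {"turn": [0,0,0],"dp": [0,0,-10],"jaw": 50}
    - {"turn": [0,0,0],"dp": [0,0,-25],"jaw": 50}
    - {"turn": [0,0,0],"dp": [0,0,-40],"jaw": 50}
    - {"turn": [0,0,0],"dp": [0,0,-55],"jaw": 50}
    - {"turn": [0,0,0],"dp": [0,0,-68],"jaw": 50}
    - {"turn": [0,0,0],"dp": [0,0,-77],"jaw": 50}
    - {"turn": [0,0,0],"dp": [0,0,-82],"jaw": 50}
    - {"turn": [0,0,0],"dp": [0,0,-82],"jaw": 50}

```text
t: 3.1
tcp_pos: [0.4671, 0.271, 0.2031]
tcp_rot: [0.0, 0.793, -0.609, 0.0]
force: [-0.4, -0.4, -0.1]
grip_width: 0.0499
finger_force: 0.0
```

```bash
python3 - <<'E'
from h import *
s=ctrl.read_state();print(s["t"],s["tcp_pos"],s["force"],s["grip_width"])
p,P,*_=cam("scene");q,*_=cam("top")
r=lambda q:cv2.resize(q,(400,300),interpolation=cv2.INTER_CUBIC)
cv2.imwrite("pics/g1.png",np.hstack([r(p[150:290,320:500]),r(q[200:335,50:230])]))
E
```

```text
3.1 [0.46712864 0.27101873 0.20312305] [-0.39022381 -0.40612478 -0.07686293] 0.049925770032396045
```

View pics/g1.png

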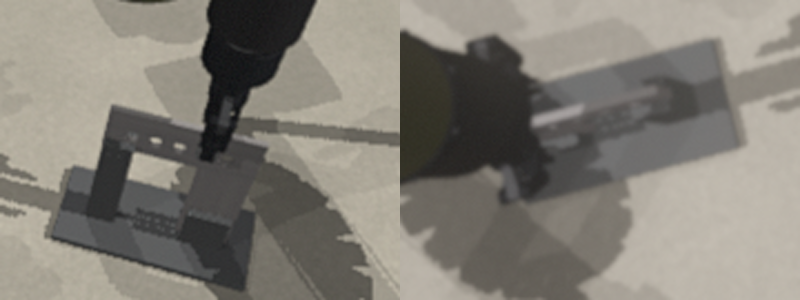

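The fingers straddle the top edge in line with hole 4 (left crop, about (210,150)). I'm closing the jaw and lifting.

Emit:
step_arm:
  moves:
    - {"turn": [0,0,0],"dp": [0,0,0],"jaw": 30}
    - {"turn": [0,0,0],"dp": [0,0,0],"jaw": 10}
    - {"turn": [0,0,0],"dp": [0,0,0],"jaw": 0}
    - {"turn": [0,0,0],"dp": [0,0,0],"jaw": 0}
    - {"turn": [0,0,0],"dp": [0,0,0],"jaw": 0}
    - {"turn": [0,0,0],"dp": [0,0,0],"jaw": 0}
    - {"turn": [0,0,0],"dp": [0,0,0],"jaw": 0}
    - {"turn": [0,0,0],"dp": [0,0,0],"jaw": 0}

```text
t: 4.2
tcp_pos: [0.4673, 0.2711, 0.2037]
tcp_rot: [-0.0, 0.793, -0.609, 0.0]
force: [0.9, 0.7, 4.4]
grip_width: 0.0066
finger_force: 62.8
```

Emit:
step_arm:
  moves:
    - {"turn": [0,0,0],"dp": [0,0,5],"jaw": 0}
    - {"turn": [0,0,0],"dp": [0,0,15],"jaw": 0}
    - {"turn": [0,0,0],"dp": [0,0,30],"jaw": 0}
    - {"turn": [0,0,0],"dp": [0,0,47],"jaw": 0}
    - {"turn": [0,0,0],"dp": [0,0,65],"jaw": 0}
    - {"turn": [0,0,0],"dp": [0,0,82],"jaw": 0}
    - {"turn": [0,0,0],"dp": [0,0,95],"jaw": 0}
    - {"turn": [0,0,0],"dp": [0,0,100],"jaw": 0}

```text
t: 5.2
tcp_pos: [0.4673, 0.2712, 0.3044]
tcp_rot: [-0.001, 0.793, -0.609, 0.0]
force: [-0.2, 0.7, -4.8]
grip_width: 0.0065
finger_force: 61.8
```

Emit:
step_arm:
  moves:
    - {"turn": [0,0,-0.03],"dp": [0,-15,0],"jaw": 0}
    - {"turn": [0,0,-0.1],"dp": [0,-50,0],"jaw": 0}
    - {"turn": [0,0,-0.17],"dp": [0,-95,0],"jaw": 0}
    - {"turn": [0,0,-0.25],"dp": [0,-140,0],"jaw": 0}
    - {"turn": [0,0,-0.32],"dp": [0,-185,0],"jaw": 0}
    - {"turn": [0,0,-0.38],"dp": [0,-230,0],"jaw": 0}
    - {"turn": [0,0,-0.43],"dp": [0,-275,0],"jaw": 0}
    - {"turn": [0,0,-0.443],"dp": [0,-315,0],"jaw": 0}

```text
t: 6.2
tcp_pos: [0.4663, -0.0461, 0.3028]
tcp_rot: [-0.0, -0.639, 0.769, 0.0]
force: [1.2, 0.8, -3.8]
grip_width: 0.0064
finger_force: 61.5
```

Emit:
step_arm:
  moves:
    - {"turn": [0,0,0],"dp": [8,-35,0],"jaw": 0}
    - {"turn": [0,0,0],"dp": [22,-70,0],"jaw": 0}
    - {"turn": [0,0,0],"dp": [40,-100,-5],"jaw": 0}
    - {"turn": [0,0,0],"dp": [54,-125,-10],"jaw": 0}
    - {"turn": [0,0,0],"dp": [65,-140,-16],"jaw": 0}
    - {"turn": [0,0,0],"dp": [72,-146,-20],"jaw": 0}
    - {"turn": [0,0,0],"dp": [72,-146,-20],"jaw": 0}
    - {"turn": [0,0,0],"dp": [72,-146,-20],"jaw": 0}

```text
t: 7.2
tcp_pos: [0.5389, -0.1896, 0.2837]
tcp_rot: [0.0, -0.64, 0.769, -0.0]
force: [0.2, -0.0, -4.5]
grip_width: 0.007
finger_force: 61.4
```

```bash
python3 - <<'E'
from h import *
s=ctrl.read_state();print(s["t"],s["tcp_pos"],s["force"],s["wrist_torque"],s["joint_positions"])
p,P,*_=cam("scene");q,PT,*_=cam("top")
np.savez("v1.npz",scene=p,sceneP=P,top=q,topP=PT)
r=lambda q:cv2.resize(q,(400,300),interpolation=cv2.INTER_CUBIC)
cv2.imwrite("pics/g2.png",np.hstack([r(p[80:260,140:380]),r(q[120:285,280:500])]))
E
```

```text
7.2 [ 0.53889203 -0.18956407  0.28366959] [ 0.19995242 -0.03922519 -4.52412149] [ 0.04816569 -0.03898338 -0.00012338] [ 1.29453090e-02 -3.16369823e-02  6.25445660e-02  7.52721891e-05
 -1.66470571e+00 -1.95549980e-01]
```

View pics/g2.png

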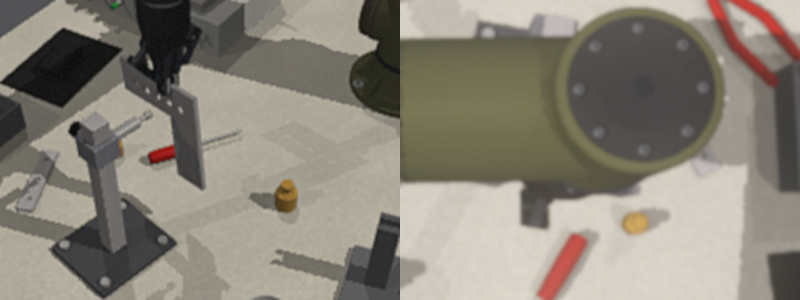

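The left crop shows the plate hanging level from the gripper in front of the pin, with holes in the row (140,91) to (182,107). The pin tip is at about (150,116), and the arm hides the stand in the top view. I'm measuring hole 4 against the pin in the scene camera.

```bash
cat > m.py <<'E'
from h import *
def rays(T,f,c,u,v):
    d=np.stack([(u-c["cx"])/f,(v-c["cy"])/f,np.ones_like(u,float)],-1)@T[:3,:3].T
    return T[:3,3],d
def plate(p,P,T,f,c,tcp,yaw,off=0):
    ex=np.array([np.cos(yaw),np.sin(yaw),0]);ey=np.array([-ex[1],ex[0],0])
    D=P-tcp; a=D@ex;b=D@ey;h=P[...,2]-tcp[2]
    m=(abs(a)<.02)&(h>-.19)&(h<-.03)&(b>-.12)&(b<.075)
    Q=P[m]
    for _ in range(4):
        n0=Q.mean(0);n=np.linalg.svd(Q-n0,full_matrices=False)[2][2];r=(Q-n0)@n;Q=Q[abs(r)<.003]
    if n[0]<0:n=-n
    print("plane n",n.round(4),"yaw",np.degrees(np.arctan2(n[1],n[0])),"tilt",np.degrees(n[2]),"face a",((n0-tcp)@ex*1000).round(1),len(Q))
    H,W=P.shape[:2];v,u=np.mgrid[:H,:W].astype(float)
    o,d=rays(T,f,c,u,v);X=o+d*(((n0-o)@n)/(d@n))[...,None]
    return n0,n,X,m
E
python3 - <<'E'
from m import *
from scipy import ndimage as N
s=ctrl.read_state();tcp=np.array(s["tcp_pos"]);yaw=np.radians(-10.5)
p,P,T,f,c=cam("scene")
n0,n,X,m=plate(p,P,T,f,c,tcp,yaw)
ey=np.array([-n[1],n[0],0]);ey/=np.linalg.norm(ey)
b=(X-tcp)@ey*1000;h=X[...,2]*1000-tcp[2]*1000
on=abs((P-n0)@n)<.004
leg=on&(h<-80)&(h>-150)&(b>-20)&(b<90)
print("leg b",np.percentile(b[leg],[1,50,99]).round(1)); 
bar=on&(abs(h+40)<40)&(b<-25)&(b>-130);print("bar h",np.percentile(h[bar],[1,99]).round(1),"b min",np.percentile(b[bar],1))
lo=on&(b>10)&(b<50)&(h<-150);print("leg bottom",np.percentile(h[lo],1) if lo.any() else None)
g=p.astype(float).mean(2)
reg=(b>-115)&(b<75)&(abs(h+42)<14)
off=reg&~(on)
L,k=N.label(off)
for i in range(1,k+1):
    q=L==i
    if q.sum()>5: print("hole",q.sum(),b[q].mean().round(1),h[q].mean().round(1),"px",np.argwhere(q).mean(0).round(1))
# pin in scene: points with z .225-.256 between column and tip
c0=np.array([.6762,-.2152]);e=np.array([np.cos(yaw),np.sin(yaw)]);nn=np.array([-e[1],e[0]])
D=P[...,:2]-c0;a=-D@e*1000;o=D@nn*1000;z=P[...,2]*1000
k=(a>26)&(a<106)&(abs(o)<16)&(z>215)&(z<265)
for q in range(26,106,8):
    t=k&(a>=q)&(a<q+8)
    if t.sum(): print(q,t.sum(),"o",np.percentile(o[t],[5,50,95]).round(1),"z",np.percentile(z[t],[5,50,95]).round(1))
t=(z>284)&(np.abs(D).max(-1)<.04);print("coltop",cv2.minAreaRect((P[t][:,:2]*1000).astype(np.float32)),np.median(z[t]))
# centre line of pin on plane: pixel mask contours of rod
pk=np.argwhere(k&(a>90));print("head px",pk.mean(0),len(pk))
big=cv2.resize(p[100:200,200:300],(600,600),interpolation=cv2.INTER_CUBIC);cv2.imwrite("pics/g3.png",big)
E
```

```text
plane n [ 0.9833 -0.1817  0.0027] yaw -10.469092301057907 tilt 0.15714345183926878 face a 3.5 933
leg b [10.2 43.7 76.8]
bar h [-74.1 -13.6] b min -105.62050820802352
leg bottom -293.10947114620734
hole 18 -110.2 -42.4 px [121.8 211.9]
hole 6 -73.0 -48.7 px [130.  221.2]
hole 7 -45.3 -44.9 px [133.7 228. ]
hole 21 -13.1 -35.5 px [136.7 236.1]
hole 6 5.8 -41.9 px [142.  241.2]
hole 6 31.7 -37.6 px [145.5 248. ]
hole 8 71.7 -42.4 px [154.5 259. ]
26 12 o [-0.2  5.9 11.3] z [244.3 248.6 250.3]
34 21 o [-1.3  9.3 11.1] z [237.  247.8 249.3]
42 20 o [-2.2  8.9 11.7] z [239.  246.1 249.6]
50 19 o [-1.6  6.9 11.3] z [241.4 246.9 249.2]
58 23 o [ 0.8  8.6 12.6] z [236.4 246.2 250.5]
66 21 o [-0.8  5.5 10.6] z [239.9 245.3 251.2]
74 6 o [0.8 5.9 9.2] z [237.1 242.6 245.2]
82 9 o [1.3 3.4 4.7] z [237.8 240.9 246. ]
90 16 o [-2.2  4.7  9.1] z [237.5 243.8 245.9]
98 5 o [0.7 5.2 8.1] z [240.4 243.7 245.4]
coltop ((677.7936401367188, -213.66204833984375), (33.39796829223633, 32.290435791015625), 84.23860931396484) 288.75487991188936
head px [148.95238095 228.80952381] 21
```

View pics/g3.png

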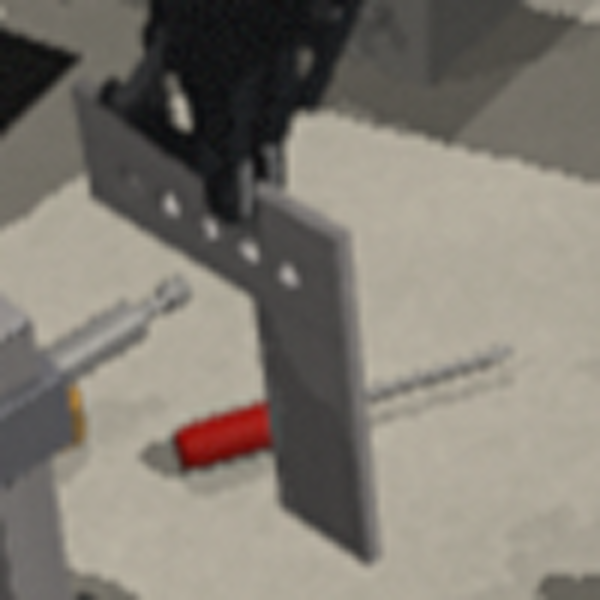

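```bash
cat > holes.py <<'E'
from m import *
def run(yaw=np.radians(-10.5)):
    s=ctrl.read_state();tcp=np.array(s["tcp_pos"])
    p,P,T,f,c=cam("scene")
    n0,n,X,m=plate(p,P,T,f,c,tcp,yaw)
    n=np.array([np.cos(yaw),np.sin(yaw),0]);ey=np.array([-n[1],n[0],0])
    g=cv2.resize(p.astype(np.float32).mean(2),None,fx=4,fy=4,interpolation=cv2.INTER_LINEAR)
    out=[]
    mid=n0-.004*n
    def pr(Y): 
        q=(np.r_[Y,1]@np.linalg.inv(T).T)[:3];return f*q[0]/q[2]+c["cx"],f*q[1]/q[2]+c["cy"]
    for i,y in enumerate((-54,-28,-2,24,50)):
        Y=tcp+((mid-tcp)@n)*n+ey*(y-24)/1000+np.array([0,0,-.042]);u,v=pr(Y)
        U,V=int(round(u)),int(round(v));w=p[V-4:V+5,U-4:U+5].astype(float).mean(2)
        k=np.clip(w-np.percentile(w,50)-12,0,None)
        if k.sum()<30: print(i+1,"dim");continue
        vv,uu=np.mgrid[V-4:V+5,U-4:U+5];uc=(k*uu).sum()/k.sum();vc=(k*vv).sum()/k.sum()
        o,d=rays(T,f,c,np.array([uc]),np.array([vc]));Z=(o+d*(((mid-o)@n)/(d@n))[:,None])[0]
        print("hole",i+1,"px",uc.round(2),vc.round(2),"exp",round(u,1),round(v,1),"b,h off nominal mm",((Z-Y)@ey*1000).round(1),((Z-Y)[2]*1000).round(1),k.max())
    return p,P,T,f,c,tcp
E
python3 - <<'E'
from holes import *
p,P,T,f,c,tcp=run()
# pin: gray image columns across rod
e=np.array([np.cos(np.radians(-10.5)),np.sin(np.radians(-10.5)),0])
c0=np.array([.6762,-.2152,.2407])
for a in (40,50,60,70,83,96,140):
    Y=c0-e*a/1000;q=(np.r_[Y,1]@np.linalg.inv(T).T)[:3];print(a,(f*q[0]/q[2]+c["cx"]).round(2),(f*q[1]/q[2]+c["cy"]).round(2))
print(p[140:172,208:232].mean(2).round().astype(int))
E
```

```text
plane n [ 0.9833 -0.1822  0.0013] yaw -10.498386727031011 tilt 0.07347475173050665 face a 3.5 948
1 dim
hole 2 px 228.07 133.89 exp 227.3 131.0 b,h off nominal mm 1.9 -8.6 79.99999999999999
hole 3 px 234.72 137.78 exp 234.0 135.6 b,h off nominal mm 2.4 -6.0 73.00000000000001
hole 4 px 241.18 141.46 exp 240.7 140.3 b,h off nominal mm 1.5 -3.1 73.33333333333334
hole 5 px 247.65 145.52 exp 247.6 145.0 b,h off nominal mm 0.0 -1.6 68.66666666666667
40 210.89 159.35
50 213.98 157.41
60 217.04 155.48
70 220.08 153.56
83 224.0 151.1
96 227.87 148.66
140 240.67 140.6
[[163 165 165 166 165 165 164 165 164 165 164 163 165 165 166 169 167 160
  136 103  81  70  67  70]
 [165 164 166 167 165 166 167 167 165 163 161 162 166 167 167 167 168 167
  162 148 128 105  82  68]
 [166 166 165 165 165 165 167 167 165 163 162 163 167 167 166 167 165 166
  165 166 162 149 126  92]
 [164 164 166 166 165 166 165 165 165 164 167 166 165 165 167 167 167 165
  164 165 167 167 163 137]
 [164 165 165 167 170 167 164 163 164 164 166 164 164 166 166 167 166 165
  164 165 167 168 168 164]
 [167 166 167 167 168 166 165 
[... 1997 characters left out ...]
81  83  96 118 145 169 169 168 166 165 164 165 167 170 169 164 163
  163 167 165 165 165 167]
 [ 83  82  82  96 116 137 167 165 161 161 158 158 163 164 166 164 157 155
  156 161 163 164 165 168]
 [ 82  84  82  97 110 123 161 160 155 153 153 156 156 156 156 155 154 153
  152 157 163 165 168 166]
 [ 83  84  81  88  93 111 149 157 156 156 155 154 154 153 153 155 156 154
  156 162 166 167 170 167]
 [ 84  83  82  84  81  99 135 157 157 156 154 155 156 154 153 157 163 160
  162 167 167 170 171 165]
 [ 83  82  82  82  80  96 130 156 155 154 153 155 155 157 157 162 168 168
  166 166 166 163 149 133]
 [ 84  83  83  82  83  95 133 157 155 155 154 154 156 157 159 165 166 169
  168 169 159 129  96  75]]
```

The plate has tipped about 5° in the grip: the hole offsets slope by about 0.092 rad, and the free end is low. I'll level it with the tool and bring hole 4 onto the pin axis before going in.

Emit:
step_arm:
  moves:
    - {"turn": [-0.02,0.004,0],"dp": [0.1,0.6,0.5],"jaw": 0}
    - {"turn": [-0.045,0.008,0],"dp": [0.2,1.2,1],"jaw": 0}
    - {"turn": [-0.07,0.013,0],"dp": [0.3,1.8,1.5],"jaw": 0}
    - {"turn": [-0.09,0.017,0],"dp": [0.4,2.4,2],"jaw": 0}
    - {"turn": [-0.09,0.017,0],"dp": [0.4,2.4,2],"jaw": 0}
    - {"turn": [-0.09,0.017,0],"dp": [0.4,2.4,2],"jaw": 0}
    - {"turn": [-0.09,0.017,0],"dp": [0.4,2.4,2],"jaw": 0}
    - {"turn": [-0.09,0.017,0],"dp": [0.4,2.4,2],"jaw": 0}

```text
t: 8.4
tcp_pos: [0.5395, -0.1878, 0.2853]
tcp_rot: [-0.035, -0.639, 0.768, -0.029]
force: [0.0, -0.9, -4.6]
grip_width: 0.0066
finger_force: 61.5
```

```bash
cat > rel.py <<'E'
from holes import *
p,P,T,f,c,tcp=run()
yaw=np.radians(-10.5);e=np.array([np.cos(yaw),np.sin(yaw),0]);ey=np.array([-e[1],e[0],0]);c0=np.array([.6762,-.2152,.2407])
D=tcp-c0;print("t",ctrl.read_state()["t"],"tcp a",-D@e*1000,"o",D@ey*1000,"z",tcp[2]*1000,ctrl.read_state()["force"])
Y=c0-(-D@e)*e;q=(np.r_[Y,1]@np.linalg.inv(T).T)[:3];print("pin axis at plate px",f*q[0]/q[2]+c["cx"],f*q[1]/q[2]+c["cy"])
E
python3 rel.py
```

```text
plane n [ 0.9833 -0.182   0.    ] yaw -10.485703189857864 tilt 0.002373857970493435 face a 3.4 915
1 dim
hole 2 px 227.86 131.26 exp 227.7 130.9 b,h off nominal mm 0.3 -0.9 29.666666666666657
hole 3 px 233.98 136.49 exp 234.4 135.5 b,h off nominal mm -2.0 -4.5 71.00000000000001
hole 4 px 240.46 140.74 exp 241.2 140.2 b,h off nominal mm -2.9 -3.6 69.33333333333333
hole 5 px 247.35 145.54 exp 248.1 145.0 b,h off nominal mm -2.9 -3.7 66.99999999999999
t 8.45 tcp a 139.4059804611583 o 2.0790947675734937 z 285.32799116109715 [ 0.72419088 -0.63698262 -4.68834256]
pin axis at plate px 240.49611192484892 140.70422303630454
```

The plate is now level, and hole 4 at (240.5,140.7) px matches the projected pin axis at (240.5,140.7). I'm advancing to just short of the tip.

Emit:
step_arm:
  moves:
    - {"turn": [0,0,0],"dp": [3,0,0.6],"jaw": 0}
    - {"turn": [0,0,0],"dp": [8,-0.9,0.6],"jaw": 0}
    - {"turn": [0,0,0],"dp": [14,-2,0.6],"jaw": 0}
    - {"turn": [0,0,0],"dp": [20,-3.1,0.6],"jaw": 0}
    - {"turn": [0,0,0],"dp": [25,-4,0.6],"jaw": 0}
    - {"turn": [0,0,0],"dp": [27.6,-4.5,0.6],"jaw": 0}
    - {"turn": [0,0,0],"dp": [27.6,-4.5,0.6],"jaw": 0}
    - {"turn": [0,0,0],"dp": [27.6,-4.5,0.6],"jaw": 0}

```text
t: 9.45
tcp_pos: [0.5671, -0.1921, 0.286]
tcp_rot: [-0.035, -0.639, 0.768, -0.029]
force: [-0.3, -1.2, -4.9]
grip_width: 0.0063
finger_force: 61.5
```

```bash
cat >> rel.py <<'E'
import sys
if len(sys.argv)>1: cv2.imwrite(sys.argv[1],cv2.resize(p[100:200,190:290],(600,600),interpolation=cv2.INTER_CUBIC))
E
python3 rel.py pics/g4.png
```

```text
plane n [ 9.831e-01 -1.829e-01 -3.000e-04] yaw -10.535895954032137 tilt -0.01961414943258719 face a 3.4 883
1 dim
2 dim
hole 3 px 225.97 141.0 exp 226.5 140.4 b,h off nominal mm -2.4 -3.4 79.33333333333333
hole 4 px 232.41 145.88 exp 233.3 145.2 b,h off nominal mm -3.7 -4.5 82.66666666666667
hole 5 px 239.25 150.79 exp 240.2 150.1 b,h off nominal mm -3.8 -4.7 78.33333333333333
t 9.5 tcp a 111.52725986956136 o 2.846450373481171 z 285.97174525848317 [-0.64466343 -0.06425398 -4.08671579]
pin axis at plate px 232.43721119094357 145.78000644202126
```

View pics/g4.png

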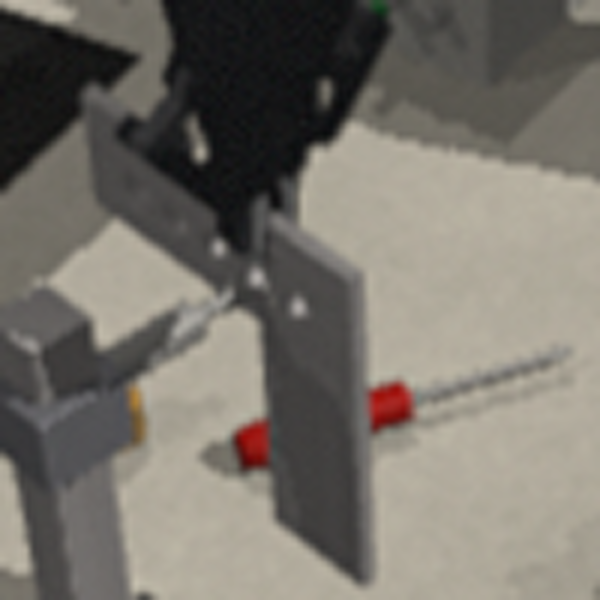

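Hole 4 is in line with the pin tip, at about (255,278) in the crop. I'm creeping on while watching the force.

Emit:
step_arm:
  moves:
    - {"turn": [0,0,0],"dp": [1,-0.2,0],"jaw": 0}
    - {"turn": [0,0,0],"dp": [2,-0.4,0],"jaw": 0}
    - {"turn": [0,0,0],"dp": [3,-0.5,0],"jaw": 0}
    - {"turn": [0,0,0],"dp": [4,-0.7,0],"jaw": 0}
    - {"turn": [0,0,0],"dp": [4.5,-0.8,0],"jaw": 0}
    - {"turn": [0,0,0],"dp": [5,-0.9,0],"jaw": 0}
    - {"turn": [0,0,0],"dp": [5.5,-1,0],"jaw": 0}
    - {"turn": [0,0,0],"dp": [6,-1.1,0],"jaw": 0}

```text
t: 10.5
tcp_pos: [0.573, -0.1932, 0.2855]
tcp_rot: [-0.036, -0.639, 0.768, -0.029]
force: [-0.6, -1.0, -5.8]
grip_width: 0.0064
finger_force: 61.3
```

Emit:
step_arm:
  moves:
    - {"turn": [0,0,0],"dp": [0.4,-0.1,0],"jaw": 0}
    - {"turn": [0,0,0],"dp": [0.8,-0.1,0],"jaw": 0}
    - {"turn": [0,0,0],"dp": [1.2,-0.2,0],"jaw": 0}
    - {"turn": [0,0,0],"dp": [1.6,-0.3,0],"jaw": 0}
    - {"turn": [0,0,0],"dp": [2,-0.4,0],"jaw": 0}
    - {"turn": [0,0,0],"dp": [2,-0.4,0],"jaw": 0}
    - {"turn": [0,0,0],"dp": [2,-0.4,0],"jaw": 0}
    - {"turn": [0,0,0],"dp": [2,-0.4,0],"jaw": 0}

```text
t: 11.5
tcp_pos: [0.575, -0.1936, 0.2856]
tcp_rot: [-0.036, -0.639, 0.768, -0.029]
force: [-2.1, -0.9, -8.6]
grip_width: 0.0063
finger_force: 60.8
```

The force is now 4 N more downward, so the hole's lower rim is riding on the chamfer and the plate is slightly high. I'm lowering it a little.

Emit:
step_arm:
  moves:
    - {"turn": [0,0,0],"dp": [0,0,-0.3],"jaw": 0}
    - {"turn": [0,0,0],"dp": [0,0,-0.6],"jaw": 0}
    - {"turn": [0,0,0],"dp": [0,0,-0.8],"jaw": 0}
    - {"turn": [0,0,0],"dp": [0,0,-1],"jaw": 0}
    - {"turn": [0,0,0],"dp": [0,0,-1],"jaw": 0}
    - {"turn": [0,0,0],"dp": [0,0,-1],"jaw": 0}
    - {"turn": [0,0,0],"dp": [0,0,-1],"jaw": 0}
    - {"turn": [0,0,0],"dp": [0,0,-1],"jaw": 0}

```text
t: 12.5
tcp_pos: [0.5753, -0.1935, 0.2852]
tcp_rot: [-0.035, -0.639, 0.768, -0.029]
force: [-0.5, -0.9, -5.0]
grip_width: 0.0064
finger_force: 61.4
```

```bash
python3 -c "
from workcell import ctrl
s=ctrl.read_state();print(s['force'],s['wrist_torque'],s['tcp_pos'])"
```

```text
[-0.48949746 -0.94235832 -4.97474462] [0.05370894 0.02469699 0.02610924] [ 0.57534375 -0.19353952  0.28516307]
```

Emit:
step_arm:
  moves:
    - {"turn": [0,0,0],"dp": [0.5,-0.1,0],"jaw": 0}
    - {"turn": [0,0,0],"dp": [1,-0.2,0],"jaw": 0}
    - {"turn": [0,0,0],"dp": [1.5,-0.3,0],"jaw": 0}
    - {"turn": [0,0,0],"dp": [2,-0.4,0],"jaw": 0}
    - {"turn": [0,0,0],"dp": [2.5,-0.5,0],"jaw": 0}
    - {"turn": [0,0,0],"dp": [3,-0.6,0],"jaw": 0}
    - {"turn": [0,0,0],"dp": [3,-0.6,0],"jaw": 0}
    - {"turn": [0,0,0],"dp": [3,-0.6,0],"jaw": 0}

```text
t: 13.5
tcp_pos: [0.5781, -0.1942, 0.2849]
tcp_rot: [-0.035, -0.639, 0.768, -0.029]
force: [0.1, -0.8, -4.6]
grip_width: 0.0064
finger_force: 61.5
```

Emit:
step_arm:
  moves:
    - {"turn": [0,0,0],"dp": [0.7,-0.1,0],"jaw": 0}
    - {"turn": [0,0,0],"dp": [1.4,-0.3,0],"jaw": 0}
    - {"turn": [0,0,0],"dp": [2,-0.4,0],"jaw": 0}
    - {"turn": [0,0,0],"dp": [2.7,-0.5,0],"jaw": 0}
    - {"turn": [0,0,0],"dp": [3.3,-0.6,0],"jaw": 0}
    - {"turn": [0,0,0],"dp": [4,-0.7,0],"jaw": 0}
    - {"turn": [0,0,0],"dp": [4,-0.7,0],"jaw": 0}
    - {"turn": [0,0,0],"dp": [4,-0.7,0],"jaw": 0}

```text
t: 14.5
tcp_pos: [0.5821, -0.1949, 0.2849]
tcp_rot: [-0.035, -0.639, 0.768, -0.029]
force: [0.0, 0.3, -4.2]
grip_width: 0.0061
finger_force: 61.5
```

Emit:
step_arm:
  moves:
    - {"turn": [0,0,0],"dp": [0.7,-0.1,0],"jaw": 0}
    - {"turn": [0,0,0],"dp": [1.4,-0.3,0],"jaw": 0}
    - {"turn": [0,0,0],"dp": [2,-0.4,0],"jaw": 0}
    - {"turn": [0,0,0],"dp": [2.7,-0.5,0],"jaw": 0}
    - {"turn": [0,0,0],"dp": [3.3,-0.6,0],"jaw": 0}
    - {"turn": [0,0,0],"dp": [4,-0.7,0],"jaw": 0}
    - {"turn": [0,0,0],"dp": [4,-0.7,0],"jaw": 0}
    - {"turn": [0,0,0],"dp": [4,-0.7,0],"jaw": 0}

```text
t: 15.5
tcp_pos: [0.5861, -0.1956, 0.2849]
tcp_rot: [-0.035, -0.639, 0.768, -0.029]
force: [-0.7, -0.2, -4.9]
grip_width: 0.0065
finger_force: 61.5
```

```bash
python3 rel.py pics/g5.png
```

```text
plane n [ 9.832e-01 -1.825e-01  2.000e-04] yaw -10.51302775919461 tilt 0.010849725014650508 face a 3.4 878
1 dim
hole 2 px 212.74 142.04 exp 214.2 139.5 b,h off nominal mm -7.6 -13.2 21.33333333333333
hole 3 px 220.66 145.42 exp 220.8 144.3 b,h off nominal mm -1.1 -4.5 51.0
4 dim
hole 5 px 233.66 154.73 exp 234.5 154.1 b,h off nominal mm -3.5 -4.3 72.0
t 15.55 tcp a 92.13197681039742 o 2.862764483344926 z 284.8659243746855 [ 0.13777851  0.75052945 -4.4587565 ]
pin axis at plate px 226.72043338780009 149.38063720612595
```

View pics/g5.png

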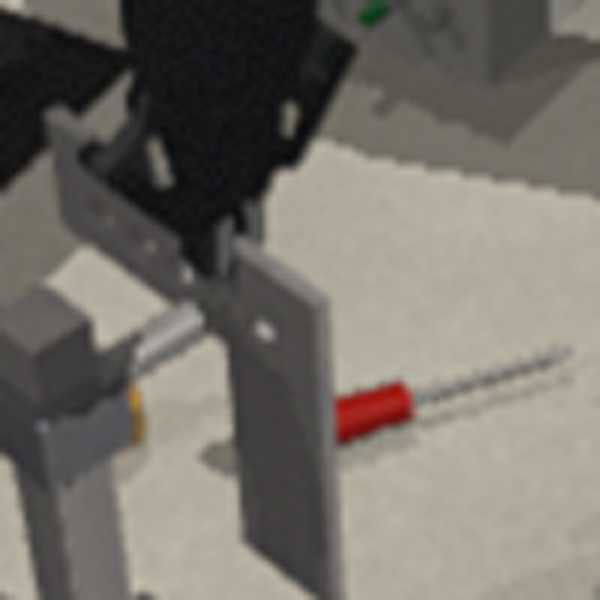

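The pin now passes through hole 4 and only the rod shows, ending at about (205,315) in the crop. About 9 mm remain to the middle of the neck.

Emit:
step_arm:
  moves:
    - {"turn": [0,0,0],"dp": [0.7,-0.1,0],"jaw": 0}
    - {"turn": [0,0,0],"dp": [1.4,-0.3,0],"jaw": 0}
    - {"turn": [0,0,0],"dp": [2.2,-0.4,0],"jaw": 0}
    - {"turn": [0,0,0],"dp": [3,-0.6,0],"jaw": 0}
    - {"turn": [0,0,0],"dp": [3.8,-0.7,0],"jaw": 0}
    - {"turn": [0,0,0],"dp": [4.5,-0.8,0],"jaw": 0}
    - {"turn": [0,0,0],"dp": [4.5,-0.8,0],"jaw": 0}
    - {"turn": [0,0,0],"dp": [4.5,-0.8,0],"jaw": 0}

```text
t: 16.55
tcp_pos: [0.5906, -0.1964, 0.2849]
tcp_rot: [-0.035, -0.639, 0.768, -0.029]
force: [0.2, -0.5, -4.4]
grip_width: 0.0068
finger_force: 61.5
```

Emit:
step_arm:
  moves:
    - {"turn": [0,0,0],"dp": [0.7,-0.1,0],"jaw": 0}
    - {"turn": [0,0,0],"dp": [1.4,-0.3,0],"jaw": 0}
    - {"turn": [0,0,0],"dp": [2,-0.4,0],"jaw": 0}
    - {"turn": [0,0,0],"dp": [2.7,-0.5,0],"jaw": 0}
    - {"turn": [0,0,0],"dp": [3.3,-0.6,0],"jaw": 0}
    - {"turn": [0,0,0],"dp": [4,-0.7,0],"jaw": 0}
    - {"turn": [0,0,0],"dp": [4.3,-0.8,0],"jaw": 0}
    - {"turn": [0,0,0],"dp": [4.3,-0.8,0],"jaw": 0}

```text
t: 17.55
tcp_pos: [0.595, -0.1972, 0.2849]
tcp_rot: [-0.035, -0.639, 0.768, -0.029]
force: [-0.1, 0.0, -4.3]
grip_width: 0.0067
finger_force: 61.5
```

Emit:
step_arm:
  moves:
    - {"turn": [0,0,0],"dp": [0,0,-0.5],"jaw": 0}
    - {"turn": [0,0,0],"dp": [0,0,-1],"jaw": 0}
    - {"turn": [0,0,0],"dp": [0,0,-1.5],"jaw": 0}
    - {"turn": [0,0,0],"dp": [0,0,-2],"jaw": 0}
    - {"turn": [0,0,0],"dp": [0,0,-2.5],"jaw": 0}
    - {"turn": [0,0,0],"dp": [0,0,-3],"jaw": 0}
    - {"turn": [0,0,0],"dp": [0,0,-3],"jaw": 0}
    - {"turn": [0,0,0],"dp": [0,0,-3],"jaw": 0}

```text
t: 18.55
tcp_pos: [0.595, -0.1972, 0.2819]
tcp_rot: [-0.035, -0.639, 0.768, -0.029]
force: [-0.9, -0.2, -5.1]
grip_width: 0.0066
finger_force: 61.5
```

Emit:
step_arm:
  moves:
    - {"turn": [0,0,0],"dp": [0,0,-0.2],"jaw": 0}
    - {"turn": [0,0,0],"dp": [0,0,-0.4],"jaw": 0}
    - {"turn": [0,0,0],"dp": [0,0,-0.6],"jaw": 0}
    - {"turn": [0,0,0],"dp": [0,0,-0.7],"jaw": 0}
    - {"turn": [0,0,0],"dp": [0,0,-0.7],"jaw": 0}
    - {"turn": [0,0,0],"dp": [0,0,-0.7],"jaw": 0}
    - {"turn": [0,0,0],"dp": [0,0,-0.7],"jaw": 0}
    - {"turn": [0,0,0],"dp": [0,0,-0.7],"jaw": 0}

```text
t: 19.55
tcp_pos: [0.5949, -0.1972, 0.2812]
tcp_rot: [-0.035, -0.639, 0.768, -0.029]
force: [-0.7, -0.5, -4.8]
grip_width: 0.0067
finger_force: 61.5
```

Emit:
step_arm:
  moves:
    - {"turn": [0,0,0],"dp": [0,0,-0.2],"jaw": 0}
    - {"turn": [0,0,0],"dp": [0,0,-0.4],"jaw": 0}
    - {"turn": [0,0,0],"dp": [0,0,-0.6],"jaw": 0}
    - {"turn": [0,0,0],"dp": [0,0,-0.7],"jaw": 0}
    - {"turn": [0,0,0],"dp": [0,0,-0.7],"jaw": 0}
    - {"turn": [0,0,0],"dp": [0,0,-0.7],"jaw": 0}
    - {"turn": [0,0,0],"dp": [0,0,-0.7],"jaw": 0}
    - {"turn": [0,0,0],"dp": [0,0,-0.7],"jaw": 0}

```text
t: 20.55
tcp_pos: [0.5949, -0.1972, 0.2805]
tcp_rot: [-0.035, -0.639, 0.768, -0.029]
force: [-0.3, 0.4, -4.7]
grip_width: 0.0067
finger_force: 61.5
```

Emit:
step_arm:
  moves:
    - {"turn": [0,0,0],"dp": [0,0,-0.1],"jaw": 0}
    - {"turn": [0,0,0],"dp": [0,0,-0.2],"jaw": 0}
    - {"turn": [0,0,0],"dp": [0,0,-0.3],"jaw": 0}
    - {"turn": [0,0,0],"dp": [0,0,-0.4],"jaw": 0}
    - {"turn": [0,0,0],"dp": [0,0,-0.5],"jaw": 0}
    - {"turn": [0,0,0],"dp": [0,0,-0.5],"jaw": 0}
    - {"turn": [0,0,0],"dp": [0,0,-0.5],"jaw": 0}
    - {"turn": [0,0,0],"dp": [0,0,-0.5],"jaw": 0}

```text
t: 21.55
tcp_pos: [0.5949, -0.1972, 0.28]
tcp_rot: [-0.035, -0.639, 0.768, -0.029]
force: [-0.2, 0.7, -5.2]
grip_width: 0.0065
finger_force: 61.5
```

Emit:
step_arm:
  moves:
    - {"turn": [0,0,0],"dp": [0,0,-0.2],"jaw": 0}
    - {"turn": [0,0,0],"dp": [0,0,-0.4],"jaw": 0}
    - {"turn": [0,0,0],"dp": [0,0,-0.6],"jaw": 0}
    - {"turn": [0,0,0],"dp": [0,0,-0.7],"jaw": 0}
    - {"turn": [0,0,0],"dp": [0,0,-0.7],"jaw": 0}
    - {"turn": [0,0,0],"dp": [0,0,-0.7],"jaw": 0}
    - {"turn": [0,0,0],"dp": [0,0,-0.7],"jaw": 0}
    - {"turn": [0,0,0],"dp": [0,0,-0.7],"jaw": 0}

```text
t: 22.55
tcp_pos: [0.595, -0.1973, 0.2795]
tcp_rot: [-0.035, -0.639, 0.768, -0.029]
force: [-0.6, -0.0, -2.7]
grip_width: 0.0069
finger_force: 61.8
```

```bash
python3 rel.py
```

```text
plane n [ 0.9832 -0.1825 -0.    ] yaw -10.51639902410035 tilt -0.0021713823639568355 face a 3.5 831
1 dim
2 dim
hole 3 px 217.87 149.73 exp 218.3 147.5 b,h off nominal mm -2.8 -9.3 80.33333333333333
hole 4 px 222.52 153.72 exp 225.0 152.4 b,h off nominal mm -11.0 -11.5 63.000000000000014
hole 5 px 231.14 158.04 exp 231.9 157.4 b,h off nominal mm -3.3 -4.2 73.0
t 22.6 tcp a 83.14081206062416 o 2.843059051762281 z 279.5133057344846 [ 0.57136669 -0.23372332 -1.87847369]
pin axis at plate px 224.0388881326459 151.06957014589108
```

The force has gone from -4.8 to about -2 N, so the neck is carrying the plate. I'll ease down a touch more and open gently.

Emit:
step_arm:
  moves:
    - {"turn": [0,0,0],"dp": [0,0,-0.2],"jaw": 0}
    - {"turn": [0,0,0],"dp": [0,0,-0.3],"jaw": 0}
    - {"turn": [0,0,0],"dp": [0,0,-0.3],"jaw": 0}
    - {"turn": [0,0,0],"dp": [0,0,-0.3],"jaw": 4}
    - {"turn": [0,0,0],"dp": [0,0,-0.3],"jaw": 8}
    - {"turn": [0,0,0],"dp": [0,0,-0.3],"jaw": 11}
    - {"turn": [0,0,0],"dp": [0,0,-0.3],"jaw": 14}
    - {"turn": [0,0,0],"dp": [0,0,-0.3],"jaw": 18}

```text
t: 23.6
tcp_pos: [0.595, -0.1971, 0.2789]
tcp_rot: [-0.035, -0.639, 0.768, -0.029]
force: [-0.1, -0.1, -0.2]
grip_width: 0.0179
finger_force: 0.0
```

Emit:
step_arm:
  moves:
    - {"turn": [0,0,0],"dp": [0,0,0],"jaw": 22}
    - {"turn": [0,0,0],"dp": [0,0,0],"jaw": 26}
    - {"turn": [0,0,0],"dp": [0,0,0],"jaw": 28}
    - {"turn": [0,0,0],"dp": [0,0,0],"jaw": 28}
    - {"turn": [0,0,0],"dp": [0,0,0],"jaw": 28}
    - {"turn": [0,0,0],"dp": [0,0,0],"jaw": 28}
    - {"turn": [0,0,0],"dp": [0,0,0],"jaw": 28}
    - {"turn": [0,0,0],"dp": [0,0,0],"jaw": 28}

```text
t: 24.6
tcp_pos: [0.5949, -0.1972, 0.2789]
tcp_rot: [-0.035, -0.639, 0.768, -0.029]
force: [-0.4, 0.1, -0.5]
grip_width: 0.0283
finger_force: 0.0
```

```bash
python3 rel.py pics/g6.png
```

```text
plane n [ 9.832e-01 -1.824e-01  5.000e-04] yaw -10.508471945355124 tilt 0.028051203139928156 face a 3.5 774
hole 1 px 202.75 140.51 exp 205.3 138.2 b,h off nominal mm -12.9 -15.8 19.0
hole 2 px 209.99 144.95 exp 211.7 142.9 b,h off nominal mm -8.8 -12.5 71.33333333333333
hole 3 px 219.85 149.01 exp 218.3 147.7 b,h off nominal mm 5.8 -0.7 59.33333333333333
hole 4 px 222.24 153.39 exp 225.1 152.6 b,h off nominal mm -12.1 -10.5 66.66666666666666
hole 5 px 231.25 158.37 exp 232.0 157.6 b,h off nominal mm -3.1 -4.6 72.66666666666666
t 24.65 tcp a 83.17793445167837 o 2.9079314974541366 z 278.94961801438063 [ 0.70807838 -0.01687827  0.11818909]
pin axis at plate px 224.05000096405516 151.06257088791278
```

View pics/g6.png

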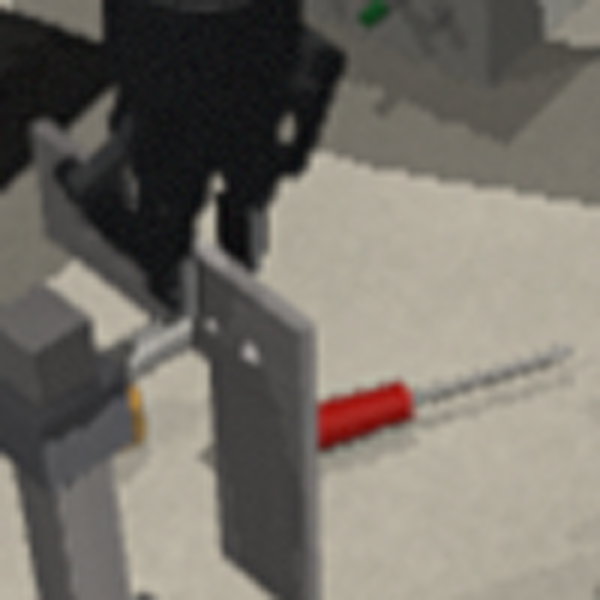

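The plate hangs on the pin, and the open fingers are clear of it (top edge at about (250,270)). I'm retreating straight up.

Emit:
step_arm:
  moves:
    - {"turn": [0,0,0],"dp": [0,0,3],"jaw": 28}
    - {"turn": [0,0,0],"dp": [0,0,8],"jaw": 28}
    - {"turn": [0,0,0],"dp": [0,0,15],"jaw": 28}
    - {"turn": [0,0,0],"dp": [0,0,24],"jaw": 28}
    - {"turn": [0,0,0],"dp": [0,0,36],"jaw": 28}
    - {"turn": [0,0,0],"dp": [0,0,50],"jaw": 28}
    - {"turn": [0,0,0],"dp": [0,0,65],"jaw": 28}
    - {"turn": [0,0,0],"dp": [0,0,80],"jaw": 28}

```text
t: 25.65
tcp_pos: [0.595, -0.1972, 0.3603]
tcp_rot: [-0.035, -0.639, 0.768, -0.029]
force: [0.4, -0.4, 0.1]
grip_width: 0.028
finger_force: 0.0
```

Emit:
step_arm:
  moves:
    - {"turn": [0,0,0],"dp": [-10,0,10],"jaw": 28}
    - {"turn": [0,0,0],"dp": [-35,0,15],"jaw": 28}
    - {"turn": [0,0,0],"dp": [-65,0,15],"jaw": 28}
    - {"turn": [0,0,0],"dp": [-95,0,15],"jaw": 28}
    - {"turn": [0,0,0],"dp": [-120,0,15],"jaw": 28}
    - {"turn": [0,0,0],"dp": [-140,0,15],"jaw": 28}
    - {"turn": [0,0,0],"dp": [-150,0,15],"jaw": 28}
    - {"turn": [0,0,0],"dp": [-150,0,15],"jaw": 28}

```text
t: 26.65
tcp_pos: [0.4445, -0.1972, 0.3746]
tcp_rot: [-0.035, -0.639, 0.768, -0.03]
force: [0.3, 0.7, 0.2]
grip_width: 0.0281
finger_force: 0.0
```

```bash
python3 - <<'E'
from h import *
p,P,T,f,c=cam("scene");q,PT,*_=cam("top");s=ctrl.read_state();print(s["t"],s["tcp_pos"],s["force"])
cv2.imwrite("pics/g7.png",np.hstack([cv2.resize(p[100:220,180:280],(400,480)),cv2.resize(q[110:230,300:400],(400,480))]))
yaw=np.radians(-10.5);e=np.array([np.cos(yaw),np.sin(yaw)]);n=np.array([-e[1],e[0]])
for nm,A in(("scene",P),("top",PT)):
    D=A[...,:2]-np.array([.6762,-.2152]);a=-D@e*1000;o=D@n*1000;z=A[...,2]*1000
    k=(abs(a-83)<11)&(abs(z-200)<90)&(z>80)&(o>-120)&(o<70)
    t=k&(z>255) 
    print(nm,"a",np.percentile(a[k],[5,50,95]).round(1),"edge",t.sum(),np.polyfit(o[t],z[t],1) if t.sum()>9 else "", np.percentile(o[t],[1,99]) if t.any() else "",np.percentile(a[t],[5,50,95]) if t.any() else "")
E
```

```text
26.75 [ 0.44523263 -0.19710321  0.3737671 ] [ 0.34667346  0.33815614 -0.53048581]
scene a [78.  79.9 85.6] edge 404 [-2.47680174e-02  2.68040384e+02] [-102.37068662   65.95083297] [78.15889804 80.32599291 86.70982468]
top a [80.3 86.9 87.7] edge 613 [-4.08462650e-02  2.71780328e+02] [-103.89978485   62.34258949] [79.86519133 85.13680837 87.57838273]
```

View pics/g7.png

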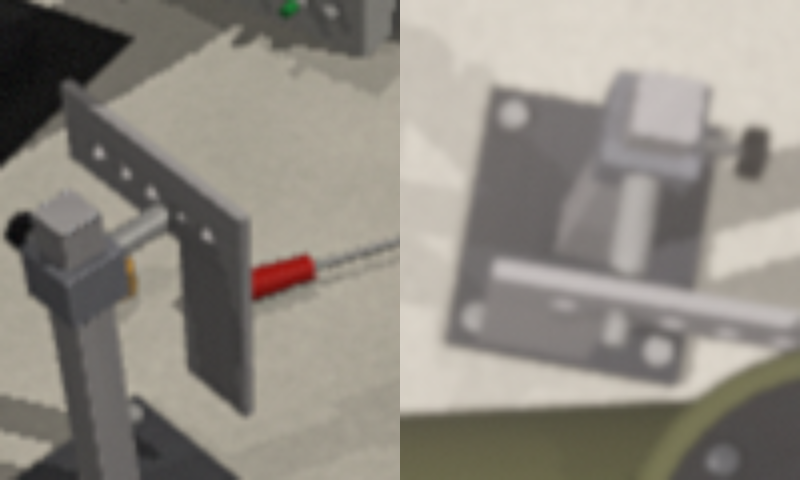

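The plate hangs on the neck by hole 4, leg down, with the head showing in front of it in the top view (about (615,330)). I'm waiting for it to settle, then checking that it's level.

Emit:
step_arm:
  moves:
    - {"turn": [0,0,0],"dp": [0,0,0],"jaw": 28}
    - {"turn": [0,0,0],"dp": [0,0,0],"jaw": 28}
    - {"turn": [0,0,0],"dp": [0,0,0],"jaw": 28}
    - {"turn": [0,0,0],"dp": [0,0,0],"jaw": 28}
    - {"turn": [0,0,0],"dp": [0,0,0],"jaw": 28}
    - {"turn": [0,0,0],"dp": [0,0,0],"jaw": 28}
    - {"turn": [0,0,0],"dp": [0,0,0],"jaw": 28}
    - {"turn": [0,0,0],"dp": [0,0,0],"jaw": 28}

```text
t: 27.75
tcp_pos: [0.4449, -0.1972, 0.374]
tcp_rot: [-0.035, -0.639, 0.768, -0.029]
force: [-0.1, -0.1, -0.3]
grip_width: 0.028
finger_force: 0.0
```

Emit:
step_arm:
  moves:
    - {"turn": [0,0,0],"dp": [0,0,0],"jaw": 28}
    - {"turn": [0,0,0],"dp": [0,0,0],"jaw": 28}
    - {"turn": [0,0,0],"dp": [0,0,0],"jaw": 28}
    - {"turn": [0,0,0],"dp": [0,0,0],"jaw": 28}
    - {"turn": [0,0,0],"dp": [0,0,0],"jaw": 28}
    - {"turn": [0,0,0],"dp": [0,0,0],"jaw": 28}
    - {"turn": [0,0,0],"dp": [0,0,0],"jaw": 28}
    - {"turn": [0,0,0],"dp": [0,0,0],"jaw": 28}

```text
t: 28.75
tcp_pos: [0.4449, -0.1972, 0.374]
tcp_rot: [-0.035, -0.639, 0.768, -0.029]
force: [-0.8, -0.2, -0.2]
grip_width: 0.0277
finger_force: 0.0
```

```bash
cat > lev.py <<'E'
from h import *
yaw=np.radians(-10.5);e=np.array([np.cos(yaw),np.sin(yaw)]);n=np.array([-e[1],e[0]])
for rep in range(2):
  for nm in("scene","top"):
    p,A,*_=cam(nm)
    D=A[...,:2]-np.array([.6762,-.2152]);a=-D@e*1000;o=D@n*1000;z=A[...,2]*1000
    k=(abs(a-83.5)<7)&(z>100)&(z<300)&(o>-115)&(o<70)
    bo=[];bz=[]
    for b in range(-100,56,8):
        t=k&(o>=b)&(o<b+8)
        if t.sum()>5: bo.append(b+4);bz.append(np.percentile(z[t&(z>np.max(z[t])-9)],85))
    print(nm,len(bo),"tilt deg",np.degrees(np.polyfit(bo,bz,1)[0]).round(2),"edge z",np.mean(bz).round(1))
    l=k&(z<200)&(z>115)
    if nm=="scene":
        q=A[k&(z<200)];le=[(h,np.percentile(o[k&(abs(z-h)<5)],3),np.percentile(o[k&(abs(z-h)<5)],97)) for h in range(115,195,10)];le=np.array(le)
        print(" leg edge tilt",np.degrees(np.polyfit(le[:,0],le[:,1],1)[0]).round(2),np.degrees(np.polyfit(le[:,0],le[:,2],1)[0]).round(2))
print(ctrl.read_state()["t"])
E
python3 lev.py
```

```text
scene 20 tilt deg -2.42 edge z 275.7
 leg edge tilt 1.92 1.99
top 20 tilt deg -2.42 edge z 277.2
scene 20 tilt deg -1.98 edge z 275.5
 leg edge tilt 1.62 2.38
top 20 tilt deg -2.35 edge z 277.1
28.95
```

```bash
python3 -c "
from workcell import ctrl
print(ctrl.sign_off())"
```

```text
the job is handed in; nothing more can be done
None
```

The L-plate hangs at rest in the pin's neck by hole 4, leg down; it sits about 2.3° off level with the leg side low, probably because friction at the neck holds it there. I let go, moved the arm clear, touched nothing else that I know of, and handed the job in at about 29 s.

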